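# Put a lino block under pressure in the screw press

## Task

The lino block with its paper lies ready on the sliding bed of the small screw press. With a closed fingertip, gently push the bed in by its handle, all the way home against the rear stop; only then push an arm of the bar on top of the press round clockwise until the platen bears firmly on the block and the bar will go no further, and leave the press screwed down. Lift nothing, and do not disturb the lino cutters lying beside the press.

Things in the scene. Friction and masses are not known exactly. Their poses are not given: they have to be found in the camera images.
- press: Grey bench press, fixed. Base 300 x 236 mm (x from -200 to +100 mm), its top 22 mm above the bench; two 22 mm columns at y = +98 and -98 mm; crosshead 46 x 244 mm, top at 165 mm, boss and nuts up to 181 mm. Origin: on the screw's axis at bench level; x points the way the bed runs in, from the handle to the rear stop; z up.
- bed: Loose aluminium bed, 201 x 150 x 14 mm, about 0.9 kg, sliding on the base between guides (1.5 mm play a side). It carries the block, paper and brown backing board (112 mm square, top 61 mm above the bench). Origin: underside, below the block's centre; axes as the press. Home at the rear stop the origin is on the screw's axis (press x = 0); starts 60 to 100 mm out. Takes 3 to 8 N.
- bed_handle (a point): Middle of the bed's handle: a level round steel bar across the bed, 12 mm thick, 90 mm long, 185 mm in front (-x) of the bed's origin, 48 mm above the bench. Push it towards +x of the press from its front side. With the bed home it stays clear of the turning bar.
- platen: Dark steel pressing plate, 126 x 146 x 18 mm, guided on the columns. Origin: centre of its underside, 81 mm above the bench when fully raised (bar joint 0). It touches the backing board when its origin is 61 mm above the bench.
- bar_hub (a point): Centre of the bar's hub, on the screw's axis, at the height of the bar's middle: 144 mm above the platen's underside (225 mm above the bench fully raised, about 205 mm when pressing). Hub 38 mm wide.
- bar_ball_a (a point): Centre of the ball (27 mm) on one end of the bar, 86 mm from the hub. The bar is one straight round steel rod 12 mm thick through the hub, level, with two equal arms.
- bar_ball_b (a point): Centre of the ball on the other end, the same.
- bar (a joint): Turn of the bar, rad: 0 fully raised, grows clockwise seen from above; starts 0.2 to 3.4. Each turn lowers platen and bar by 24 mm (3.82 mm/rad); the platen meets the board at about 5.24, limit 6.2. Stays where it is left: friction 0.2 N m (about 3.5 N at 60 mm from the axis), stiffens quickly once the platen bears, and holds its pressure when let go.
- gouge_a: Lino cutter with a wooden handle, 93 mm long, 26 mm high, loose, on the robot's side of the press; leave alone.
- gouge_b: A second lino cutter, the same, on the far side of the press; leave alone.
- ink_pot: Ink pot with a yellow lid, 58 mm wide, 58 mm high, right of the press; stays put; leave alone.

How it is judged:
On the way, in this order (a step that is already met when the one before it is completed fails the run):
1. the bed is home against the rear stop, the platen still clear of it (x of bed in the frame of press above -0.003 m and contact force between platen and bed below 0.5 N), for 0.2 s.
2. the platen bears on the block (contact force between platen and bed above 20 N), for 0.2 s.
At the end, for the whole second after the job is handed in: The bed is home (within 4 mm of the rear stop), the platen presses on the block with more than 20 N after the bar has been let go, and the bar is at rest (x of bed in the frame of press above -0.004 m and contact force between platen and bed above 20 N and velocity of joint bar between -0.05 and 0.05 rad/s); the robot touches nothing.
It fails at once if the platen is brought down on the block before the bed is home (contact force between platen and bed above 2 N and x of bed in the frame of press below -0.008 m).
It fails at once if the bed is rammed home (the fingers press on it with more than 45 N) (contact force between the fingers and bed above 45 N).
It fails at once if the bed is lifted or tipped off its guides (z of bed in the frame of press above 0.029 m or angle between bed's own z axis and vertical above 0.12 rad).
It fails at once if a lino cutter lying about is moved by more than 20 mm (distance of any of gouge_a, gouge_b from where it was at the start of the episode above 0.02 m).
It also fails if it takes over 58 s, if anything falls off the work surface, if the arm or the gripper's body presses on something with over 40 N, if the wrist force passes 120 N, or if a joint passes its speed limit or range.

## Robot

A 7-joint arm with a two-finger parallel gripper is mounted at the origin on a cart in front of the work surface, level with it; the furniture and walls round the work are solid. World frame = base frame: x ahead of the robot, y to its left, z up, the work surface at z = 0. Lengths are in m, angles in rad, forces in N, time in s.
With the tool pointing down it reaches from about 0.425 to 0.875 m from the base axis. Payload 8.4 kg.
Tool frame: the origin (TCP) lies at the very end of the fingers, on their centre line; the grasp point (between the pads) lies behind it (ctrl.pinch_z is the z of the grasp point in the tool frame, in m); z points along the fingers, y is the line along which they close (so a half turn about z gives the same grasp; the last joint's range is limited). The gripper opens to 87 mm and grips with 3 to 60 N. Pads are 19 mm wide; open, the fingers measure 117 mm over their backs; the gripper's body (75 mm by 190 mm) begins 51 mm behind the grasp point.
Start: joints at [1.25, 0.333, 0.04, 1.465, -0.013, 1.343, -0.059], TCP at [0.143, -0.634, 0.223] pointing down, gripper open.
Joint ranges: [-2.58, 2.58], [-0.38, 2.09], [-1.3, 1.39], [0.25, 2.4], [-1.5, 4.64], [0.08, 2.09], [-2.65, 2.65]. Speed limits (rad/s): [2.22, 2.22, 2.79, 2.79, 3.14, 3.14, 3.14].

## Interface

Orientations are given as a unit quaternion [w, x, y, z].
In Python, from station import ctrl gives the robot as it stands.
- The arm moves only by the shell command python3 inch.py 'ROWS'. ROWS is a JSON list of rows, 1 to 8 of them, each an object with the fields dx, dy, dz (the shift in parts of the range, where 1.0 means 0.6 m), rz (a turn about the tool's z in fractions of the full range, 1 being 180 degrees), jaw (the opening from 0.0 (shut) to 1.0 (fully open)); a field left out counts as zero (the opening has to be given); each row shifts and turns the commanded pose from where the row before left it, along the tool's axes as they then stand; what a row does not reach is not made up. A row lasts 1/12 s, in which the tool goes at most 0.0417 m and 0.125 rad, less where a joint would pass 70% of its speed; a pose out of reach is approached as far as the arm can. The fingers move at their own pace and stop on an object; the grip force is fixed at half the most. Time passes only in rows, so rows that do not move let the fingers close. It prints the time, the measured TCP pose, the force, the opening and the grip force at its end. A shift or turn number past 1, either way, is cut back to 1. Input that does not fit is refused with a message, and nothing moves.
- ctrl.state(): the state, without advancing time (a new reading comes with each control period).
- ctrl.camera(name): name is "side" or "top" or "wrist"; returns the picture (420x560x3 uint8, red, green, blue); there is no depth.
- ctrl.calibration(name): a dict with "intrinsics" (3x3 intrinsics, pixels), "R" (3x3) and "t" (3): a world point X has camera coordinates R X + t. Camera axes: x right, y down, z forward; pixel columns grow to the right and rows downward; lengths in m; the calibration is good to about 2 mm. A picture is of the moment at which its call begins: read the wrist's pose just before it. calibration takes no time and is no camera call; for the wrist camera it gives the pose at the moment of the call.
- ctrl.close_job(): hands the job in; it is judged then, once.
The state is a dict: "t": time; "joints": joint angles; "joint_velocities": joint speeds; "tau": joint torques, N m; "eef_pos": TCP position; "eef_rot": TCP orientation; "contact_force": force on the tool from outside, world axes, zero at the start; "ft_torque": the same for the moment, N m; "opening": opening from 0.0 (shut) to 1.0 (fully open); "gripper_force": force on a finger pad.
Only numpy, scipy, OpenCV 4.12 (cv2) and the standard library are available. Lean on these libraries where they do the work, as an engineer would, in place of code of your own. Each camera call takes 0.05 s, during which the arm holds its last target. There are 200 camera calls.

## Working session

There is one attempt and no reset: what is moved stays moved. The work goes in short steps, Python scripts to look and compute and a shell command to move; the robot and the scene stay as the last step left them, time stands still between calls to the robot, and variables do not carry over. Pictures are saved under pics/ and viewed, at most 10 in all, crops included, and the job is handed in when it is done.

```bash
ls; mkdir -p pics
python3 - <<'E'
from station import ctrl
import cv2
for n in("top","side"):
    cv2.imwrite(f"pics/{n}0.png",ctrl.camera(n)[:,:,::-1])
    c=ctrl.calibration(n);print(n,c["intrinsics"],c["R"],c["t"])
s=ctrl.state();print(s["t"],s["eef_pos"],s["eef_rot"],s["opening"],s["joints"])
E
```

```text
inch.py
pics
station.py
top [[517.02536145   0.         280.91906604]
 [  0.         517.02536145 205.33126134]
 [  0.           0.           1.        ]] [[-0.02169027 -0.99944615 -0.02523739]
 [-0.99350124  0.02436875 -0.1111821 ]
 [ 0.11173553  0.0226618  -0.99347955]] [-0.14204499  0.61592015  1.29895863]
side [[462.87668931   0.         278.06378086]
 [  0.         462.87668931 209.96968265]
 [  0.           0.           1.        ]] [[-0.88017444 -0.47454284  0.01010226]
 [-0.22810012  0.40421995 -0.88576327]
 [ 0.41624908 -0.78193052 -0.46402734]] [0.42310949 0.35089498 0.61340149]
0.1 [ 0.1428614  -0.63368216  0.22173904] [-7.16573771e-04  9.93858908e-01  1.10652332e-01 -1.35185633e-04] 1.0002423379740644 [ 1.24979307  0.33386377  0.03989696  1.46617117 -0.01339572  1.34328223
 -0.05850758]
```

View pics/top0.png

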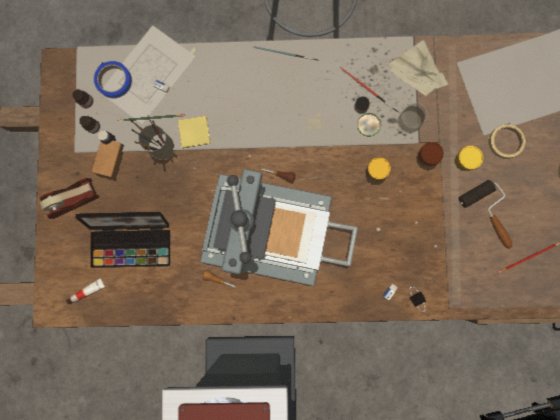

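View pics/side0.png

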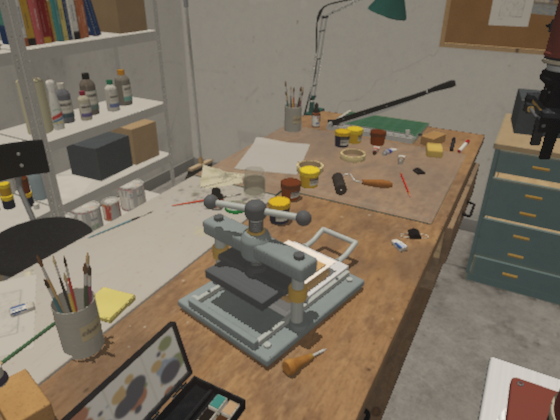

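The top view shows the press at about (265,230), with its hub near (239,218), balls near (233,181) and (247,258), and the handle bar near x≈353, rows 228–262. In the side view the hub is near (256,210) and the balls near (222,210) and (303,218). I'll zoom in on both.

Run:
```python
import cv2,numpy as np
a=cv2.imread("pics/top0.png")[160:300,190:370];b=cv2.imread("pics/side0.png")[185:365,175:375]
a=cv2.resize(a,None,fx=4,fy=4,interpolation=cv2.INTER_CUBIC);b=cv2.resize(b,None,fx=3.3,fy=3.3,interpolation=cv2.INTER_CUBIC)
cv2.imwrite("pics/topc.png",a);cv2.imwrite("pics/sidec.png",b);print(a.shape,b.shape)
```

```text
(560, 720, 3) (594, 660, 3)
```

View pics/topc.png

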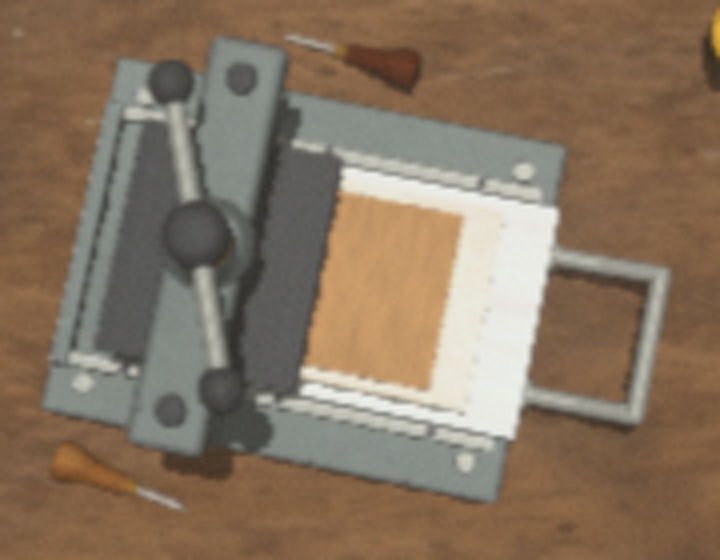

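View pics/sidec.png

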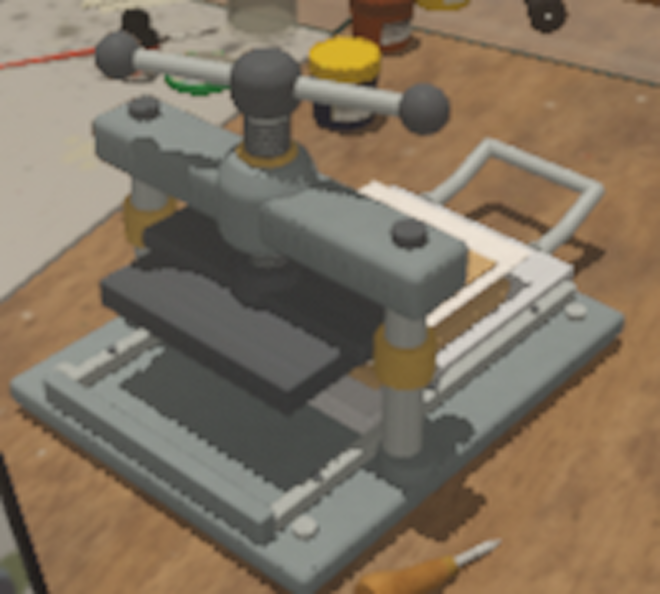

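Top crop: the balls are at (171,82) and (222,391), the hub at (196,235), and the handle bar runs from (660,270) to (634,415). The base corners are (120,62), (565,148), (497,500) and (45,408). Side crop: the balls are at (118,54) and (425,108), the hub at (266,83).

```bash
cat > geo.py <<'E'
import numpy as np,cv2
from station import ctrl
C={n:ctrl.calibration(n) for n in("top","side")}
def P(n):c=C[n];return np.array(c["intrinsics"])@np.c_[c["R"],c["t"]]
def tri(a,b):
    X=cv2.triangulatePoints(P("top"),P("side"),np.float64(a).reshape(2,1),np.float64(b).reshape(2,1)).ravel();return X[:3]/X[3]
def plane(n,u,z):
    c=C[n];R=np.array(c["R"]);o=-R.T@c["t"];d=R.T@np.linalg.solve(c["intrinsics"],[u[0],u[1],1.]);return o+d*(z-o[2])/d[2]
T=lambda x,y:(190+(x+.5)/4-.5,160+(y+.5)/4-.5)
S=lambda x,y:(175+(x+.5)/3.3-.5,185+(y+.5)/3.3-.5)
E
python3 - <<'E'
from geo import *
np.set_printoptions(precision=4,suppress=True)
for n,a,b in(("far",(171,82),(118,54)),("hub",(196,235),(266,83)),("near",(222,391),(425,108))):
    print(n,tri(T(*a),S(*b)))
co=[plane("top",T(*p),.022) for p in((120,62),(565,148),(497,500),(45,408))]
print("corners",*co)
d=(co[0]+co[3]-co[1]-co[2])/2;print("len",np.linalg.norm(d));x=d/np.linalg.norm(d)
d2=(co[0]+co[1]-co[2]-co[3])/2;print("w",np.linalg.norm(d2));w=d2/np.linalg.norm(d2)
print("yaw",np.arctan2(x[1],x[0]),np.arctan2(w[1],w[0])+np.pi/2)
cen=np.mean(co,0);print("origin",cen+.05*x)
h1,h2=[plane("top",T(*p),.048) for p in((661,272),(634,417))];print("handle",h1,h2,(h1+h2)/2,((h1+h2)/2-cen-.05*x)@x)
for p in((290,38),(420,70),(55,460),(185,508)):print("gouge",plane("top",T(*p),.012))
E
```

```text
far [ 0.6498 -0.0541  0.2222]
hub [ 0.5643 -0.0667  0.2208]
near [ 0.4785 -0.0799  0.2225]
corners [0.6972 0.0029 0.022 ] [ 0.6332 -0.2861  0.022 ] [ 0.4083 -0.2356  0.022 ] [0.4729 0.0533 0.022 ]
len 0.295988302673116
w 0.2301901848179962
yaw 1.3518057847446814 1.3499024360341736
origin [ 0.5638 -0.0676  0.022 ]
handle [ 0.5496 -0.342   0.048 ] [ 0.4591 -0.3218  0.048 ] [ 0.5043 -0.3319  0.048 ] -0.27093670764671773
gouge [ 0.7121 -0.1083  0.012 ]
gouge [ 0.6885 -0.1934  0.012 ]
gouge [0.4394 0.0487 0.012 ]
gouge [ 0.407  -0.0352  0.012 ]
```

Careful with the scale: shifts go in shares of 0.6 m and turns go in shares of 180 degrees. That gives: -0.02 m is -0.0333, 0.018 m is 0.03, 0.11 rad is 0.035.

```bash
python3 inch.py '[{"rz":0.035, "jaw":0}, {"rz":0.035, "jaw":0}, {"rz":0.035, "jaw":0}, {"rz":0.035, "jaw":0}, {"dx":0.03, "dy":-0.0333, "jaw":0}, {"dx":0.03, "dy":-0.0333, "jaw":0}, {"dx":0.03, "dy":-0.0333, "jaw":0}, {"dx":0.03, "dy":-0.0333, "jaw":0}]'; python3 inch.py '[{"dx":0.03, "dy":-0.0333, "jaw":0}, {"dx":0.03, "dy":-0.0333, "jaw":0}, {"dx":0.03, "dy":-0.0333, "jaw":0}, {"dx":0.03, "dy":-0.0333, "jaw":0}, {"dx":0.03, "dy":-0.0333, "jaw":0}, {"dx":0.03, "dy":-0.0333, "jaw":0}, {"dx":0.03, "dy":-0.0333, "jaw":0}, {"jaw":0}]'; python3 -c "
from station import ctrl;print(ctrl.pinch_z)"
```

```text
t: 0.77
eef_pos: [0.2313, -0.5705, 0.2221]
eef_rot: [-0.0, 0.994, -0.109, -0.0]
contact_force: [-1.0, -0.1, -0.3]
opening: 0.482
gripper_force: 0.0
t: 1.43
eef_pos: [0.3894, -0.4573, 0.2221]
eef_rot: [-0.001, 0.994, -0.105, 0.001]
contact_force: [0.0, 1.5, -0.4]
opening: 0.008
gripper_force: 0.0
-0.0187
```

Converted, 0.03 m is 0.05, -0.02 m is -0.0333.

```bash
python3 inch.py '[{"dx":0.0283, "dy":-0.0317, "jaw":0}, {"dx":0.0283, "dy":-0.0317, "jaw":0}, {"dx":0.0283, "dy":-0.0317, "jaw":0}, {"dx":0.0283, "dy":-0.0333, "jaw":0}, {"dx":0.0283, "dy":-0.0333, "jaw":0}, {"dz":0.05, "jaw":0}, {"dz":0.05, "jaw":0}, {"dz":0.05, "jaw":0}]'; python3 inch.py '[{"dz":0.05, "jaw":0}, {"dz":0.05, "jaw":0}, {"dz":0.0333, "jaw":0}, {"dz":0.0233, "jaw":0}, {"jaw":0}]'
python3 - <<'E'
from geo import *
cv2.imwrite("pics/top1.png",cv2.resize(ctrl.camera("top")[160:300,190:370,::-1],None,fx=4,fy=4,interpolation=2))
E
```

```text
t: 2.1
eef_pos: [0.4883, -0.3855, 0.1315]
eef_rot: [0.0, 0.994, -0.108, 0.0]
contact_force: [-0.4, -0.8, -0.5]
opening: 0.001
gripper_force: 0.0
t: 2.52
eef_pos: [0.4855, -0.3844, 0.0346]
eef_rot: [-0.002, 0.994, -0.109, -0.003]
contact_force: [-0.5, 0.5, 0.5]
opening: 0.004
gripper_force: 0.0
```

View pics/top1.png

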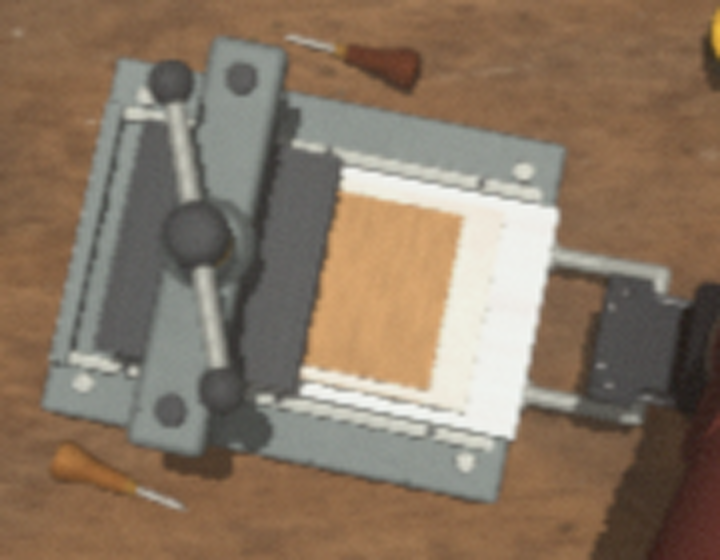

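The gripper is centred behind the handle, about 35 mm short of contact. I'll push gently.

Converted, -0.008 m is -0.0133, -0.006 m is -0.01.

```bash
python3 inch.py '[{"dx":0.01, "dy":-0.0133, "jaw":0}, {"dy":-0.0133, "jaw":0}, {"dy":-0.01, "jaw":0}, {"dy":-0.0067, "jaw":0}, {"dy":-0.0067, "jaw":0}, {"dy":-0.0067, "jaw":0}, {"dy":-0.0067, "jaw":0}, {"dy":-0.0067, "jaw":0}]';python3 inch.py '[{"dy":-0.0067, "jaw":0}, {"dy":-0.0067, "jaw":0}, {"dy":-0.0067, "jaw":0}, {"dy":-0.0067, "jaw":0}, {"dy":-0.0067, "jaw":0}, {"dy":-0.0067, "jaw":0}, {"dy":-0.0067, "jaw":0}, {"dy":-0.0067, "jaw":0}]'; python3 inch.py '[{"dy":-0.0067, "jaw":0}, {"dy":-0.0067, "jaw":0}, {"dy":-0.0067, "jaw":0}, {"dy":-0.0067, "jaw":0}]'
```

```text
t: 3.23
eef_pos: [0.5028, -0.3462, 0.0387]
eef_rot: [0.0, 0.994, -0.109, 0.0]
contact_force: [-1.6, -3.2, 1.1]
opening: 0.004
gripper_force: 1.9
t: 3.9
eef_pos: [0.5098, -0.3148, 0.0387]
eef_rot: [0.0, 0.994, -0.109, 0.0]
contact_force: [-0.7, -4.7, 0.4]
opening: 0.005
gripper_force: 2.6
t: 4.23
eef_pos: [0.5133, -0.2992, 0.0387]
eef_rot: [0.0, 0.994, -0.109, 0.0]
contact_force: [-1.5, -5.1, 1.4]
opening: 0.003
gripper_force: 2.6
```

Converted, -0.004 m is -0.0067, -0.003 m is -0.005.

```bash
python3 inch.py '[{"dy":-0.0067, "jaw":0}, {"dy":-0.0067, "jaw":0}, {"dy":-0.0067, "jaw":0}, {"dy":-0.0067, "jaw":0}, {"dy":-0.0067, "jaw":0}, {"dy":-0.005, "jaw":0}, {"dy":-0.0033, "jaw":0}]';python3 inch.py '[{"dy":-0.0025, "jaw":0}, {"dy":-0.0025, "jaw":0}]'; python3 inch.py '[{"dy":-0.0025, "jaw":0}, {"dy":-0.0025, "jaw":0}]'
```

```text
t: 4.82
eef_pos: [0.5188, -0.2745, 0.0387]
eef_rot: [0.0, 0.994, -0.109, 0.0]
contact_force: [-2.0, -5.4, 2.2]
opening: 0.005
gripper_force: 2.7
t: 4.98
eef_pos: [0.5193, -0.2721, 0.0387]
eef_rot: [0.0, 0.994, -0.109, 0.0]
contact_force: [-1.3, -5.1, 2.2]
opening: 0.007
gripper_force: 2.7
t: 5.15
eef_pos: [0.5199, -0.2692, 0.0387]
eef_rot: [0.0, 0.994, -0.109, 0.0]
contact_force: [-1.3, -5.3, 1.4]
opening: 0.002
gripper_force: 2.7
```

Converted, -0.0015 m is -0.0025.

```bash
for i in 1; do python3 inch.py '[{"dy":-0.0025, "jaw":0}]'; python3 inch.py '[{"dy":-0.0025, "jaw":0}]'; python3 inch.py '[{"dy":-0.0017, "jaw":0}]'; done | grep -E "pos|contact"
```

```text
eef_pos: [0.5202, -0.2678, 0.0386]
contact_force: [-1.2, -5.6, 1.4]
eef_pos: [0.5205, -0.2663, 0.0386]
contact_force: [-1.3, -6.3, 1.3]
eef_pos: [0.5208, -0.2653, 0.0387]
contact_force: [-1.0, -5.7, 0.8]
```

Converted, -0.001 m is -0.0017.

```bash
(python3 inch.py '[{"dy":-0.0017, "jaw":0}]'; python3 inch.py '[{"dy":-0.0017, "jaw":0}]'; python3 inch.py '[{"dy":-0.0017, "jaw":0}]'; python3 inch.py '[{"dy":-0.0017, "jaw":0}]') | grep -E "pos|contact"
```

```text
eef_pos: [0.521, -0.2643, 0.0387]
contact_force: [-0.1, -6.1, 1.6]
eef_pos: [0.5212, -0.2634, 0.0387]
contact_force: [-0.8, -6.3, 1.3]
eef_pos: [0.5214, -0.2625, 0.0387]
contact_force: [-0.4, -5.2, 1.6]
eef_pos: [0.5214, -0.2622, 0.0387]
contact_force: [-1.9, -9.2, -0.0]
```

Converted, -0.0007 m is -0.0012.

```bash
(python3 inch.py '[{"dy":-0.0012, "jaw":0}]';python3 inch.py '[{"dy":-0.0012, "jaw":0}]'; python3 inch.py '[{"jaw":0}]') | grep -E "pos|contact"
python3 - <<'E'
from geo import *
cv2.imwrite("pics/top2.png",cv2.resize(ctrl.camera("top")[160:300,190:370,::-1],None,fx=4,fy=4,interpolation=2))
E
```

```text
eef_pos: [0.5213, -0.2621, 0.0387]
contact_force: [-1.9, -10.8, 1.5]
eef_pos: [0.5213, -0.262, 0.0387]
contact_force: [-2.8, -11.3, 0.9]
eef_pos: [0.5212, -0.262, 0.0387]
contact_force: [-2.0, -9.8, 0.4]
```

View pics/top2.png

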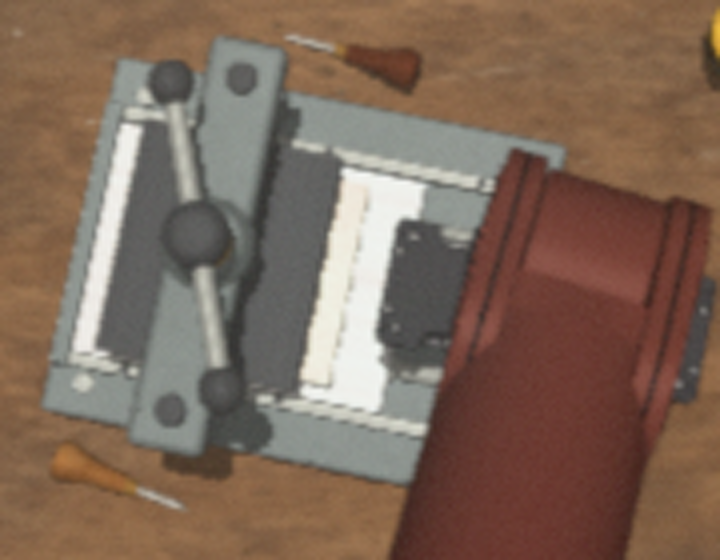

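The white strip at the left shows the bed against the rear stop. It holds about 10 N without moving, so it is home. Next I back off, rise to bar height and approach the near arm from its counter-clockwise side.

Converted, -0.03 m is -0.05, -0.025 m is -0.0417.

```bash
(python3 inch.py '[{"dy":0.0083, "jaw":0}, {"dy":0.0167, "jaw":0}, {"dy":0.0167, "jaw":0}, {"dz":-0.0417, "jaw":0}, {"dz":-0.05, "jaw":0}, {"dz":-0.05, "jaw":0}, {"dz":-0.05, "jaw":0}, {"dz":-0.05, "jaw":0}]';python3 inch.py '[{"dx":-0.0067, "dy":-0.0333, "jaw":0}, {"dx":-0.0067, "dy":-0.0333, "jaw":0}, {"dx":-0.0067, "dy":-0.0333, "jaw":0}, {"dx":-0.0067, "dy":-0.0333, "jaw":0}, {"dx":-0.0067, "dy":-0.0333, "jaw":0}, {"dx":-0.0067, "dy":-0.025, "jaw":0}, {"jaw":0}]') | grep -E "t:|pos|contact"
python3 - <<'E'
from geo import *
im=ctrl.camera("top")[160:300,190:370,::-1]
print(cv2.absdiff(im,cv2.imread("pics/top0.png")[160:300,190:370])[:100,:60].mean())
E
```

```text
t: 6.7
eef_pos: [0.5162, -0.2843, 0.1848]
eef_rot: [-0.0, 0.994, -0.109, -0.0]
contact_force: [0.7, -0.2, 1.2]
t: 7.28
eef_pos: [0.5183, -0.163, 0.1836]
eef_rot: [-0.001, 0.994, -0.107, -0.0]
contact_force: [0.6, 0.5, 0.2]
15.771
```

```bash
cat > arc.py <<'E'
import sys,numpy as np
from station import ctrl
s=ctrl.state();H=np.array([.564,-.067]);yaw=1.351
R=np.array([[np.sin(yaw),-np.cos(yaw)],[-np.cos(yaw),-np.sin(yaw)]]) # tool x,y in world
p=R@(s["eef_pos"][:2]-H);r=np.hypot(*p);a=np.arctan2(p[1],p[0])
f=np.array(s["contact_force"]);print("t %.2f r %.1f psi %.3f z %.4f F tool %s Ftan %.1f"%(s["t"],r*1e3,a,s["eef_pos"][2],(R@f[:2]).round(1),R@f[:2]@[np.sin(a),-np.cos(a)]))
st=float(sys.argv[1]) if len(sys.argv)>1 else .15;rho=.054
q=p
for i in range(1,9):
    n=rho*np.array([np.cos(a+i*st),np.sin(a+i*st)]);print((1e3*(n-q)).round(1),end=" ");q=n
print()
E
python3 inch.py '[{"dx":-0.0067, "dy":-0.03, "dz":-0.0033, "jaw":0}, {"dx":-0.0067, "dy":-0.03, "dz":-0.0033, "jaw":0}, {"dx":-0.0067, "dy":-0.03, "jaw":0}, {"jaw":0}]'; python3 arc.py
```

```text
t: 7.67
eef_pos: [0.5184, -0.1086, 0.1877]
eef_rot: [-0.001, 0.994, -0.107, 0.0]
contact_force: [0.2, 0.5, 0.2]
opening: 0.003
gripper_force: 0.0
t 7.67 r 61.8 psi 2.182 z 0.1877 F tool [ 0.1 -0.5] Ftan -0.2
[ -1.8 -11.5] [-5.4 -6. ] [-4.5 -6.7] [-3.4 -7.3] [-2.3 -7.8] [-1.1 -8. ] [ 0.1 -8.1] [ 1.3 -8. ]
```

Converted, -0.0115 m is -0.0192, -0.008 m is -0.0133.

```bash
python3 inch.py '[{"dx":-0.0033, "dy":-0.0192, "jaw":0}, {"dx":-0.0092, "dy":-0.01, "jaw":0}, {"dx":-0.0075, "dy":-0.0108, "jaw":0}, {"dx":-0.0058, "dy":-0.0125, "jaw":0}, {"dx":-0.0033, "dy":-0.0133, "jaw":0}, {"dx":-0.0017, "dy":-0.0133, "jaw":0}, {"dy":-0.0133, "jaw":0}, {"dx":0.0017, "dy":-0.0133, "jaw":0}]'; python3 arc.py
```

```text
t: 8.33
eef_pos: [0.5145, -0.0452, 0.1875]
eef_rot: [0.0, 0.994, -0.109, -0.0]
contact_force: [-0.3, -3.3, -0.5]
opening: 0.007
gripper_force: 1.5
t 8.33 r 54.1 psi -2.946 z 0.1875 F tool [0.4 3.3] Ftan 3.1
[ 2.3 -7.8] [ 3.3 -7.4] [ 4.4 -6.8] [ 5.3 -6.1] [ 6.2 -5.2] [ 6.9 -4.2] [ 7.5 -3.2] [ 7.8 -2. ]
```

Converted, -0.008 m is -0.0133, 0.0075 m is 0.0125.

```bash
python3 inch.py '[{"dx":0.0038, "dy":-0.0133, "jaw":0}, {"dx":0.0055, "dy":-0.0123, "jaw":0}, {"dx":0.0073, "dy":-0.0113, "jaw":0}, {"dx":0.0088, "dy":-0.01, "jaw":0}, {"dx":0.01, "dy":-0.0083, "jaw":0}, {"dx":0.0117, "dy":-0.0067, "jaw":0}, {"dx":0.0125, "dy":-0.005, "jaw":0}, {"dx":0.0133, "dy":-0.0033, "jaw":0}]'; python3 arc.py
```

```text
t: 9.0
eef_pos: [0.5669, -0.0135, 0.1872]
eef_rot: [-0.0, 0.994, -0.109, -0.001]
contact_force: [-4.7, -0.0, 0.2]
opening: 0.005
gripper_force: 1.7
t 9.00 r 53.6 psi -1.736 z 0.1872 F tool [-4.5  1. ] Ftan 4.7
[ 8.  -1.2] [8.1 0.5] [7.9 1.7] [7.6 2.9] [7.1 4. ] [6.4 5. ] [5.6 5.9] [4.6 6.6]
```

Converted, 0.008 m is 0.0133, 0.0076 m is 0.0127.

```bash
python3 inch.py '[{"dx":0.0133, "dy":-0.0017, "jaw":0}, {"dx":0.0133, "dy":0.0008, "jaw":0}, {"dx":0.0133, "dy":0.0028, "jaw":0}, {"dx":0.0127, "dy":0.005, "jaw":0}, {"dx":0.0117, "dy":0.0067, "jaw":0}, {"dx":0.0107, "dy":0.0083, "jaw":0}, {"dx":0.0093, "dy":0.01, "jaw":0}, {"dx":0.0077, "dy":0.011, "jaw":0}]'; python3 arc.py
python3 - <<'E'
from geo import *
cv2.imwrite("pics/side3.png",cv2.resize(ctrl.camera("side")[185:365,175:375,::-1],None,fx=3.3,fy=3.3,interpolation=2))
E
```

```text
t: 9.67
eef_pos: [0.6156, -0.0518, 0.1877]
eef_rot: [-0.0, 0.994, -0.109, 0.0]
contact_force: [-0.8, 2.2, -0.1]
opening: 0.004
gripper_force: 1.1
t 9.67 r 53.8 psi -0.507 z 0.1877 F tool [-1.2 -2. ] Ftan 2.3
[3.6 7.3] [2.3 7.8] [1.1 8. ] [-0.1  8.1] [-1.4  8. ] [-2.5  7.7] [-3.7  7.2] [-4.7  6.6]
```

View pics/side3.png

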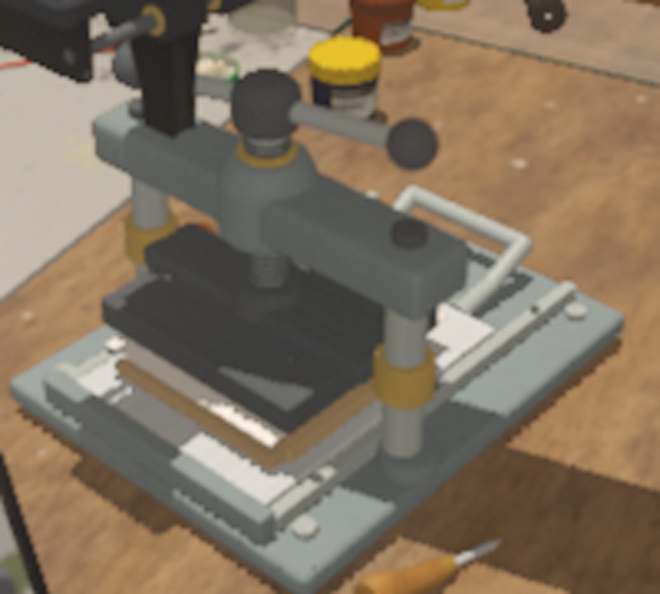

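The bed sits under the platen, the finger is behind the arm, and the bar has turned about 3.4 rad so far. I continue more slowly.

Converted, 0.008 m is 0.0133, 0.0078 m is 0.013.

```bash
python3 inch.py '[{"dx":0.006, "dy":0.0122, "jaw":0}, {"dx":0.0038, "dy":0.013, "jaw":0}, {"dx":0.0017, "dy":0.0133, "jaw":0}, {"dy":0.0133, "jaw":0}, {"dx":-0.0023, "dy":0.0133, "jaw":0}]'; python3 arc.py 0.1
```

```text
t: 10.13
eef_pos: [0.6122, -0.0901, 0.1877]
eef_rot: [-0.001, 0.994, -0.109, 0.001]
contact_force: [7.6, 22.7, -3.7]
opening: 0.001
gripper_force: 11.4
t 10.13 r 53.4 psi 0.227 z 0.1877 F tool [  2.5 -23.8] Ftan 23.8
[-0.9  5.3] [-2.  5.] [-2.5  4.8] [-2.9  4.5] [-3.4  4.2] [-3.8  3.8] [-4.1  3.5] [-4.5  3. ]
```

Converted, 0.005 m is 0.0083, -0.002 m is -0.0033.

```bash
python3 inch.py '[{"dx":-0.0017, "dy":0.0083, "jaw":0}, {"dx":-0.0033, "dy":0.0083, "jaw":0}]' >/dev/null; python3 arc.py 0.07; python3 inch.py '[{"dx":-0.0033, "dy":0.0067, "jaw":0}]'>/dev/null; python3 arc.py 0.07
```

```text
t 10.30 r 52.5 psi 0.260 z 0.1881 F tool [ 17.  -37.2] Ftan 40.3
[0.4 4. ] [-1.4  3.5] [-1.6  3.4] [-1.8  3.3] [-2.1  3.2] [-2.3  3. ] [-2.5  2.9] [-2.7  2.7] 
t 10.38 r 52.1 psi 0.278 z 0.1884 F tool [ 24.9 -44.1] Ftan 49.2
[0.7 4.1] [-1.4  3.5] [-1.7  3.4] [-1.9  3.3] [-2.1  3.1] [-2.3  3. ] [-2.5  2.8] [-2.7  2.6]
```

Converted, 0.004 m is 0.0067, -0.003 m is -0.005.

```bash
for k in 1; do python3 inch.py '[{"dx":-0.005, "dy":0.0067, "jaw":0}]'>/dev/null; python3 arc.py 0.07; python3 inch.py '[{"dx":-0.005, "dy":0.0067, "jaw":0}]'>/dev/null; python3 arc.py; python3 inch.py '[{"jaw":0}]'; python3 arc.py; done | grep -E "Ftan|contact"
```

```text
t 10.47 r 51.5 psi 0.304 z 0.1886 F tool [ 39.7 -52.1] Ftan 61.6
t 10.55 r 51.0 psi 0.330 z 0.1888 F tool [ 51.2 -58.8] Ftan 72.3
contact_force: [53.4, 40.9, -28.8]
t 10.63 r 51.0 psi 0.326 z 0.1888 F tool [ 43.2 -51.6] Ftan 62.7
```

The bar is firmly stalled at about 70 N. I'll retreat from it and lift clear.

Converted, -0.008 m is -0.0133, -0.006 m is -0.01.

```bash
python3 inch.py '[{"dx":0.005, "dy":-0.0083, "jaw":0}, {"dx":0.0067, "dy":-0.01, "jaw":0}, {"dx":0.0067, "dy":-0.01, "jaw":0}, {"dx":0.0083, "dy":-0.0133, "jaw":0}, {"dx":0.0083, "dy":-0.0133, "jaw":0}, {"jaw":0}]'|grep contact; python3 arc.py; python3 inch.py '[{"dz":-0.0333, "jaw":0}, {"dz":-0.05, "jaw":0}, {"dz":-0.05, "jaw":0}, {"dz":-0.05, "jaw":0}, {"dz":-0.05, "jaw":0}, {"dx":0.05, "jaw":0}, {"dx":0.05, "jaw":0}, {"jaw":0}]'
python3 - <<'E'
from geo import *
a=cv2.resize(ctrl.camera("side")[185:365,175:375,::-1],None,fx=2,fy=2,interpolation=2);b=cv2.resize(ctrl.camera("top")[150:310,190:370,::-1],(405,360),interpolation=2)
cv2.imwrite("pics/end.png",np.hstack([b,a])[:, :800])
E
```

```text
contact_force: [0.2, 1.2, -0.0]
t 11.13 r 62.4 psi 0.016 z 0.1876 F tool [-0.  -1.2] Ftan 1.2
[-9.1  7.9] [-1.9  7.9] [-3.1  7.5] [-4.2  6.9] [-5.2  6.2] [-6.   5.4] [-6.8  4.4] [-7.4  3.4] 
t: 11.8
eef_pos: [0.685, -0.0983, 0.3253]
eef_rot: [0.001, 0.994, -0.111, -0.001]
contact_force: [0.2, -0.3, -0.6]
opening: 0.005
gripper_force: 0.0
```

View pics/end.png

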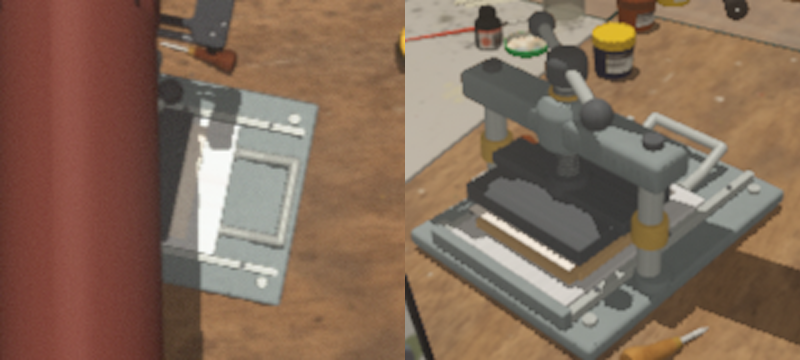

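The platen sits on the board, the hub has dropped about 15 mm as expected, the bed is home, the cutters are undisturbed and the robot is clear. I'm handing in.

```bash
python3 -c "
from station import ctrl
print(ctrl.close_job())"
```

```text
the job is handed in; nothing more can be done
None
```

I pushed the bed home against the rear stop, then turned the bar clockwise until it stalled at about 70 N and left the press screwed down. The cutters were not touched and the job is handed in; it returned no verdict, and the platen's pressure on the block is inferred from the stall, not measured.

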